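Open the sample port of the blue cuvette reader

TASK

With the fingertips, press the pad at the front of the blue reader's hatch gently but fully in, once, and draw back so that the hatch pops open; keep off the reader for two seconds to see that the hatch stays open, then press the green key of the same reader fully down and let it go to confirm the open port. Do not push the open hatch down again, do not grip, lift or shove anything, and leave the yellow reader and the other things alone.

Things in the scene. Friction and masses are not known exactly. Their poses are not given: they have to be found in the camera images.
- blue_reader: white cuvette reader with a blue hatch, loose, about 0.9 kg; 160 (x) by 110 (y) mm, its white deck 56 mm high. Origin: centre of the underside; x axis points from the front to the rear (front: key and display; faces the robot at yaw 0), z up. Apart from colour and place it is the same as the yellow one.
- blue_hatch (a joint): hinge angle of the blue hatch, rad. 0 = shut, latched. Pushed in (about 3 N) it goes negative: the latch lets go past about -0.09 (pad 5 mm down), hard stop at -0.13 (pad 7.5 mm down). As the finger then draws back, a spring lifts the hatch in about 0.5 s to its stop at +0.60 (pad 30 mm higher), where it stays. Let go too early it stays shut; pushing the open hatch down latches it again.
- blue_hatch_pad (a point): centre of the ringed press pad on top of the blue hatch, a 70 (x) by 72 (y) by 12 mm plate hinged at its rear edge. The pad is 13 mm behind the front edge, 58 mm from the hinge; it moves with the hatch. Shut: 3 mm behind the reader's origin, on its centre line, 68 mm above the worktop.
- blue_key (a joint): travel of the round green key of the blue reader, m: 0 = up, 0.005 = fully down (takes about 4 N); it springs back up.
- blue_key_top (a point): centre of the top of that key (24 mm across), on the front deck of the blue reader, 50 mm ahead of and 22 mm to the right (-y) of the reader's origin, 77 mm above the worktop; the fixed collar round it is 40 mm across, its top at 68 mm. The key goes straight down when pressed.
- yellow_reader: white cuvette reader with a yellow hatch, loose, about 0.9 kg; 160 (x) by 110 (y) mm, its white deck 56 mm high. Origin: centre of the underside; x axis points from the front to the rear (front: key and display; faces the robot at yaw 0), z up. Apart from colour and place it is the same as the blue one.
- yellow_hatch (a joint): hinge angle of the yellow hatch, rad. 0 = shut, latched. Pushed in (about 3 N) it goes negative: the latch lets go past about -0.09 (pad 5 mm down), hard stop at -0.13 (pad 7.5 mm down). As the finger then draws back, a spring lifts the hatch in about 0.5 s to its stop at +0.60 (pad 30 mm higher), where it stays. Let go too early it stays shut; pushing the open hatch down latches it again.
- yellow_hatch_pad (a point): centre of the ringed press pad on top of the yellow hatch, a 70 (x) by 72 (y) by 12 mm plate hinged at its rear edge. The pad is 13 mm behind the front edge, 58 mm from the hinge; it moves with the hatch. Shut: 3 mm behind the reader's origin, on its centre line, 68 mm above the worktop.
- yellow_key (a joint): travel of the round green key of the yellow reader, m: 0 = up, 0.005 = fully down (takes about 4 N); it springs back up.
- yellow_key_top (a point): centre of the top of that key (24 mm across), on the front deck of the yellow reader, 50 mm ahead of and 22 mm to the right (-y) of the reader's origin, 77 mm above the worktop; the fixed collar round it is 40 mm across, its top at 68 mm. The key goes straight down when pressed.
- table_fan: large fixed table fan on the back of the worktop; its wire cage (solid here) stands 120 to 550 mm above the worktop and reaches forward to x = 0.57 at y = 0.05 to 0.15: keep the hand and wrist clear of it. Origin: centre of its foot.
- control_vial: bystander: small white vial with a green cap, 24x24x50 mm, loose; origin at the centre of its underside
- control_vial2: bystander: small white vial with a violet cap, 24x24x50 mm, loose; origin at the centre of its underside
- red_pot: bystander: white sample pot with a red lid, 49x49x43 mm, loose; origin at the centre of its underside
- stapler: bystander: red stapler, 30x120x40 mm, loose; origin at the centre of its underside
- timer: bystander: white bench timer, 64x66x20 mm, loose; origin at the centre of its underside
- cuvette_box: bystander: white and orange carton, 90x60x45 mm, loose; origin at the centre of its underside
- marker: bystander: white pen with a blue cap, 17x131x18 mm, loose; origin at the centre of its underside
- brown_bottle: bystander: brown bottle with a white cap, 52x52x120 mm, loose; origin at the centre of its underside

How it is judged:
By the outcome, as a careful person would: the job done as asked, in the order asked, and still so for the second after the job is handed in, with the robot touching nothing.
It also fails if it takes over 56 s, if anything falls off the work surface, if the arm or the gripper's body presses on something with over 40 N, if the wrist force passes 120 N, or if a joint passes its speed limit or range.

ROBOT

A 6-joint arm with a two-finger parallel gripper is mounted at the origin on a cart in front of the work surface, level with it; the furniture and walls round the work are solid. World frame = base frame: x ahead of the robot, y to its left, z up, the work surface at z = 0. Lengths are in m, angles in rad, forces in N, time in s.
With the tool pointing down it reaches from about 0.35 to 0.775 m from the base axis. Payload 5.5 kg.
Tool frame: the origin (TCP) lies midway between the tips of the shut fingers; the grasp point (between the pads) lies 19 mm behind it; z points along the fingers, y is the line along which they close (so a half turn about z gives the same grasp; the last joint's range is limited). The gripper opens to 85 mm and grips with 20 to 120 N. Pads are 22 mm wide; open, the fingers measure 114 mm over their backs; the gripper's body (76 mm by 85 mm) begins 54 mm behind the grasp point. The pads swing forward as they close: fully open they stand 13 mm farther back than shut.
Start: joints at [0.962, 0.313, 0.046, 1.304, 0, 1.431], TCP at [0.26, 0.513, 0.231] pointing down, gripper open.
Joint ranges: [-2.76, 2.76], [-0.86, 1.69], [-1.03, 1.26], [-2.2, 2.34], [-1.47, 1.5], [-3.14, 3.14]. Speed limits (rad/s): [2.57, 2.57, 3.14, 3.14, 3.14, 3.14].

INTERFACE

Orientations are given as a unit quaternion [w, x, y, z].
In Python, from workcell import env gives the robot as it stands. The module is installed in compiled form; this text tells all that it offers.
- The arm moves only by the tool carry_out, never from a script. Its argument "series" is a list of rows, each an object with "delta_rot": the turn, a rotation vector about the world's x, y, z normalised to -1 to 1, where 1 is 0.1 rad, a list of three; "travel": the shift along the world's x, y, z normalised to -1 to 1, where 1 is 0.025 m, a list of three; "fingers": the closure, from -1 (fully open) to 1 (shut). In form: [{"delta_rot": [ax, ay, az], "travel": [tx, ty, tz], "fingers": fingers}, ...]. A call has 1 to 5 rows; each row shifts and turns the commanded pose from where the row before left it; what a row does not reach is not made up. A row lasts 1/8 s, in which the tool goes at most 62.5 mm and 10.7 degrees, less where a joint would pass 70% of its speed; a pose out of reach is approached as far as the arm can. A call with a number of a shift or a turn outside -1 to 1 is refused whole. A call with a gripper value outside its range is refused whole. The fingers move at their own pace and stop on an object; "squeeze" is the grip in N (left out, the last holds). Time passes only in rows, so rows that do not move let the fingers close. It gives the time, the measured TCP pose, the force, the opening and the grip force at its end, in the units of the state.
- env.get_state(): the state, without advancing time (a new reading comes with each control period).
- env.read_camera(name): name is "side" or "top" or "wrist"; returns a dict with "color" (480x640x3 uint8, red, green, blue), "fx", "fy", "cx", "cy" (pixels), "world_from_camera" (4x4, takes a point from camera to world coordinates); the wrist camera has in their place "hand_eye" (4x4, takes a point from camera to tool coordinates, whose origin is the TCP and whose axes are the flange's). Camera axes: x right, y up, looking along -z (the intrinsics and any distortion apply to the point x, -y, -z); pixel columns grow to the right and rows downward; lengths in m; the calibration is good to about 2 mm. A picture is of the moment at which its call begins: read the wrist's pose just before it. There is no depth.
- env.hand_in(): hands the job in; it is judged then, once.
The state is a dict: "clock": time; "joint_pos": joint angles; "qvel": joint speeds; "tau": joint torques, N m; "tcp_pos": TCP position; "orientation": TCP orientation; "wrist_force": force on the tool from outside, world axes, zero at the start; "ft_torque": the same for the moment, N m; "finger_gap": finger opening in m; "grip_force": force on a finger pad.
Only numpy, scipy, OpenCV 4.12 (cv2) and the standard library are available. Lean on these libraries where they do the work, as an engineer would, in place of code of your own. Each camera call takes 0.05 s, during which the arm holds its last target. There are 200 camera calls.

## Working session

There is one attempt and no reset: what is moved stays moved. The work goes in short steps, Python scripts to look and compute and a tool call to move; the robot and the scene stay as the last step left them, time stands still between calls to the robot, and variables do not carry over. Pictures are saved under pics/ and viewed, at most 10 in all, crops included, and the job is handed in when it is done.

Besides the shell and the picture viewer there is one more tool, called as name(argument=value, ...), one argument or row to a line, values as JSON. carry_out: Moves the arm, as the interface text tells. Its arguments: {"type":"object","properties":{"series":{"type":"array","items":{"type":"object","properties":{"delta_rot":{"type":"array","items":{"type":"number"}},"travel":{"type":"array","items":{"type":"number"}},"fingers":{"type":"number"}}}},"squeeze":{"type":"number"}},"required":["series"]}

```bash
mkdir -p pics; python3 - <<'E'
from workcell import env
import cv2, numpy as np
s=env.get_state(); print({k:np.round(v,3) for k,v in s.items()})
for n in("top","side"):
    c=env.read_camera(n); cv2.imwrite(f"pics/{n}0.png",c["color"][:,:,::-1])
    print(n,c["fx"],c["cx"],c["cy"],np.round(c["world_from_camera"],3).tolist(),[k for k in c])
E
```

```text
{'clock': np.float64(0.0), 'joint_pos': array([ 0.962,  0.314,  0.045,  1.304, -0.   ,  1.431]), 'qvel': array([-0.001, -0.001, -0.001,  0.   , -0.001, -0.   ]), 'tau': array([ 1.0000e-03, -4.8063e+01,  2.9853e+01,  1.9000e-02, -0.0000e+00,
       -0.0000e+00]), 'tcp_pos': array([0.26 , 0.513, 0.23 ]), 'orientation': array([-0.   ,  0.232,  0.973, -0.001]), 'wrist_force': array([0.317, 0.208, 0.462]), 'ft_torque': array([-0.038, -0.039,  0.021]), 'grip_force': np.float64(0.0), 'finger_gap': np.float64(0.085)}
top 551.1632954952302 322.53058231400115 237.12080706715273 [[0.003, 0.999, -0.044, 0.499], [-1.0, 0.003, 0.005, 0.036], [0.005, 0.044, 0.999, 1.928], [0.0, 0.0, 0.0, 1.0]] ['color', 'fx', 'fy', 'cx', 'cy', 'world_from_camera']
side 510.4182171082781 322.08838735325713 236.50727721541682 [[-0.948, 0.162, -0.274, 0.172], [-0.317, -0.542, 0.778, 1.165], [-0.023, 0.825, 0.565, 0.92], [0.0, 0.0, 0.0, 1.0]] ['color', 'fx', 'fy', 'cx', 'cy', 'world_from_camera']
```

View pics/top0.png

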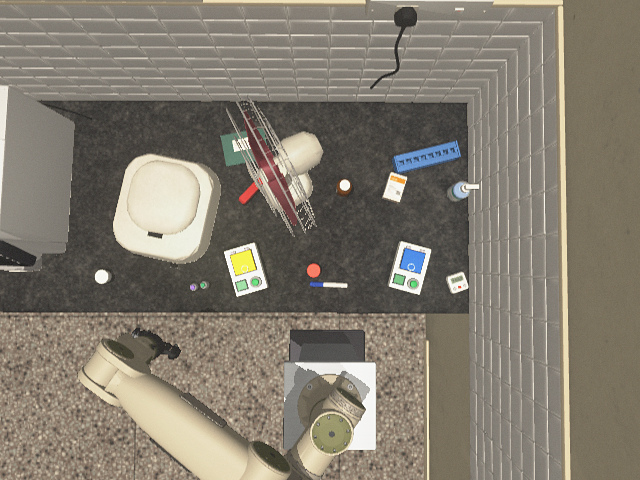

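View pics/side0.png

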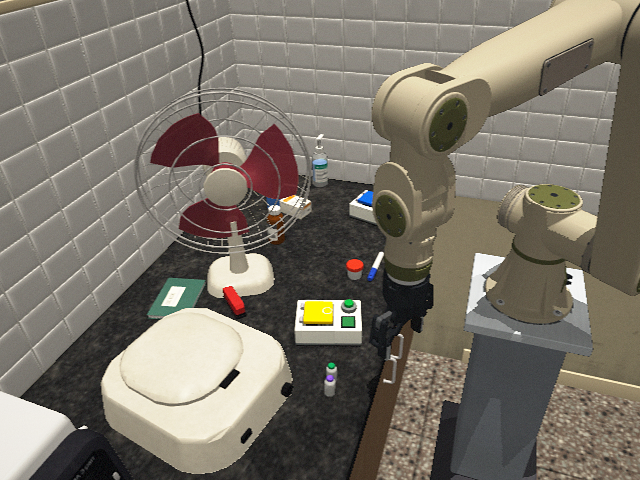

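The top view shows the blue reader with its hatch near (412,260), its key near (413,284) and the yellow reader near (245,268). In the side view the arm partly hides the blue reader, near (365,205). I'll measure it from the top view.

```bash
cat > h.py <<'E'
from workcell import env
import cv2, numpy as np
from scipy.spatial.transform import Rotation as R
def tool():
    s=env.get_state(); q=s["orientation"]; T=np.eye(4)
    T[:3,:3]=R.from_quat(q,scalar_first=True).as_matrix(); T[:3,3]=s["tcp_pos"]; return T
def ray(c,uv,W):
    d=np.array([(uv[0]-c["cx"])/c["fx"],-(uv[1]-c["cy"])/c["fy"],-1.]); return W[:3,3],W[:3,:3]@d
def plane(c,uv,z,W):
    o,d=ray(c,uv,W); return o+d*(z-o[2])/d[2]
def tri(rays):
    A=[];b=[]
    for o,d in rays:
        d=d/np.linalg.norm(d);P=np.eye(3)-np.outer(d,d);A.append(P);b.append(P@o)
    return np.linalg.lstsq(np.vstack(A),np.hstack(b),rcond=None)[0]
def blobs(img,lo,hi,roi=None,amin=15):
    m=cv2.inRange(cv2.cvtColor(img,cv2.COLOR_RGB2HSV),lo,hi)
    if roi: k=np.zeros_like(m);k[roi[1]:roi[3],roi[0]:roi[2]]=1;m=m*k
    out=[]
    for c in cv2.findContours(m,cv2.RETR_EXTERNAL,cv2.CHAIN_APPROX_NONE)[0]:
        M=cv2.moments(c)
        if M["m00"]>=amin: out.append((M["m00"],M["m10"]/M["m00"],M["m01"]/M["m00"],c))
    return sorted(out,key=lambda t:-t[0])
BLUE=((100,120,60),(125,255,255)); GREEN=((50,90,40),(90,255,255))
E
python3 - <<'E'
from h import *
c=env.read_camera("top"); W=c["world_from_camera"]; im=c["color"]
roi=(380,230,440,305)
for nm,k,z in(("blue",BLUE,.068),("green",GREEN,.077)):
    for a,u,v,ct in blobs(im,*k,roi):
        print(nm,a,round(u,1),round(v,1),plane(c,(u,v),z,W).round(4))
        b=cv2.minAreaRect(ct); print("  ",[plane(c,p,z,W)[:2].round(3).tolist() for p in cv2.boxPoints(b)])
w=blobs(im,(0,0,150),(180,60,255),roi,300)[0]
print("white",w[:3],[plane(c,p,.056,W)[:2].round(3).tolist() for p in cv2.boxPoints(cv2.minAreaRect(w[3]))])
E
```

```text
blue 340.0 412.3 259.4 [ 0.5062 -0.2758  0.068 ]
   [[0.479, -0.232], [0.546, -0.25], [0.527, -0.319], [0.46, -0.301]]
green 42.5 398.9 278.8 [ 0.4408 -0.229   0.077 ]
   [[0.432, -0.211], [0.455, -0.217], [0.448, -0.245], [0.425, -0.239]]
green 26.0 413.2 283.5 [ 0.4254 -0.2769  0.077 ]
   [[0.434, -0.266], [0.434, -0.286], [0.417, -0.286], [0.417, -0.266]]
white (1459.5, 409.69635719995426, 267.44866963571997) [[0.415, -0.195], [0.571, -0.237], [0.543, -0.343], [0.387, -0.301]]
```

Everything is consistent: the deck measures 162x110 mm, yaw is about -15°, the origin is (0.479,-0.269), and the key matches its offset at (0.425,-0.277). Next I move over with the fingers shut.

carry_out(
  series=[
    {"delta_rot": [0,0,0.4],"travel": [0.8,-1,0],"fingers": 1},
    {"delta_rot": [0,0,0.4],"travel": [0.8,-1,0],"fingers": 1},
    {"delta_rot": [0,0,0.4],"travel": [0.8,-1,0],"fingers": 1},
    {"delta_rot": [0,0,0.4],"travel": [0.8,-1,0],"fingers": 1},
    {"delta_rot": [0,0,0.4],"travel": [0.8,-1,0],"fingers": 1},
  ],
)

```text
clock: 0.78
tcp_pos: [0.3602, 0.387, 0.231]
orientation: [-0.0, 0.133, 0.991, -0.0]
wrist_force: [0.6, 0.4, -0.5]
finger_gap: -0.0001
grip_force: 0.0
```

carry_out(
  series=[
    {"delta_rot": [0,0,0],"travel": [0.8,-1,0],"fingers": 1},
    {"delta_rot": [0,0,0],"travel": [0.8,-1,0],"fingers": 1},
    {"delta_rot": [0,0,0],"travel": [0,-1,0],"fingers": 1},
    {"delta_rot": [0,0,0],"travel": [0,-1,0],"fingers": 1},
    {"delta_rot": [0,0,0],"travel": [0,-1,0],"fingers": 1},
  ],
)

```text
clock: 1.4
tcp_pos: [0.3996, 0.2621, 0.231]
orientation: [-0.0, 0.134, 0.991, -0.0]
wrist_force: [-0.3, 0.6, 0.4]
finger_gap: 0.0003
grip_force: 0.0
```

carry_out(
  series=[
    {"delta_rot": [0,0,0],"travel": [0,-1,0],"fingers": 1},
    {"delta_rot": [0,0,0],"travel": [0,-1,0],"fingers": 1},
    {"delta_rot": [0,0,0],"travel": [0,-1,0],"fingers": 1},
    {"delta_rot": [0,0,0],"travel": [0,-1,0],"fingers": 1},
    {"delta_rot": [0,0,0],"travel": [0,-1,0],"fingers": 1},
  ],
)

```text
clock: 2.02
tcp_pos: [0.3996, 0.1372, 0.2312]
orientation: [-0.0, 0.134, 0.991, -0.0]
wrist_force: [-0.2, -0.4, 0.1]
finger_gap: -0.0003
grip_force: 0.0
```

carry_out(
  series=[
    {"delta_rot": [0,0,0],"travel": [0,-1,0],"fingers": 1},
    {"delta_rot": [0,0,0],"travel": [0,-1,0],"fingers": 1},
    {"delta_rot": [0,0,0],"travel": [0,-1,0],"fingers": 1},
    {"delta_rot": [0,0,0],"travel": [0,-1,0],"fingers": 1},
    {"delta_rot": [0,0,0],"travel": [0,-1,0],"fingers": 1},
  ],
)

```text
clock: 2.65
tcp_pos: [0.3996, 0.0122, 0.2312]
orientation: [-0.0, 0.134, 0.991, 0.0]
wrist_force: [-0.2, -0.0, -0.5]
finger_gap: -0.0004
grip_force: 0.0
```

carry_out(
  series=[
    {"delta_rot": [0,0,0],"travel": [0,-1,0],"fingers": 1},
    {"delta_rot": [0,0,0],"travel": [0,-1,0],"fingers": 1},
    {"delta_rot": [0,0,0],"travel": [0,-1,0],"fingers": 1},
    {"delta_rot": [0,0,0],"travel": [0,-1,0],"fingers": 1},
    {"delta_rot": [0,0,0],"travel": [0,-1,0],"fingers": 1},
  ],
)

```text
clock: 3.28
tcp_pos: [0.3996, -0.1128, 0.2311]
orientation: [-0.0, 0.134, 0.991, 0.0]
wrist_force: [0.1, -1.3, 0.3]
finger_gap: -0.0
grip_force: 0.0
```

carry_out(
  series=[
    {"delta_rot": [0,0,0],"travel": [0,-1,0],"fingers": 1},
    {"delta_rot": [0,0,0],"travel": [0,-1,0],"fingers": 1},
    {"delta_rot": [0,0,0],"travel": [0,-1,0],"fingers": 1},
    {"delta_rot": [0,0,0],"travel": [0,-1,0],"fingers": 1},
    {"delta_rot": [0,0,0],"travel": [0,-1,0],"fingers": 1},
  ],
)

```text
clock: 3.9
tcp_pos: [0.3996, -0.2377, 0.2311]
orientation: [-0.0, 0.134, 0.991, 0.0]
wrist_force: [0.4, -0.6, 0.2]
finger_gap: -0.0002
grip_force: 0.0
```

```bash
python3 - <<'E'
from h import *
T=tool(); c=env.read_camera("wrist"); cv2.imwrite("pics/w1.png",c["color"][:,:,::-1]); print(T.round(3),c["hand_eye"].round(3),c["fx"],c.keys())
np.savez("w1.npz",T=T,im=c["color"])
W=T@c["hand_eye"]
for nm,k,z in(("blue",BLUE,.068),("green",GREEN,.077)):
    for a,u,v,ct in blobs(c["color"],*k,None,300): print(nm,a,round(u,1),round(v,1),plane(c,(u,v),z,W).round(4))
E
```

```text
[[-0.964  0.266 -0.     0.4  ]
 [ 0.266  0.964  0.    -0.238]
 [ 0.     0.    -1.     0.231]
 [ 0.     0.     0.     1.   ]] [[-0.001  0.954  0.3    0.076]
 [ 1.     0.001 -0.    -0.   ]
 [-0.     0.3   -0.954 -0.141]
 [ 0.     0.     0.     1.   ]] 414.16124606953804 dict_keys(['color', 'fx', 'fy', 'cx', 'cy', 'hand_eye'])
blue 976.0 282.9 325.3 [ 0.4783 -0.298   0.068 ]
green 1272.5 346.4 258.7 [ 0.4328 -0.2325  0.077 ]
green 666.0 284.4 263.1 [ 0.4237 -0.2788  0.077 ]
```

View pics/w1.png

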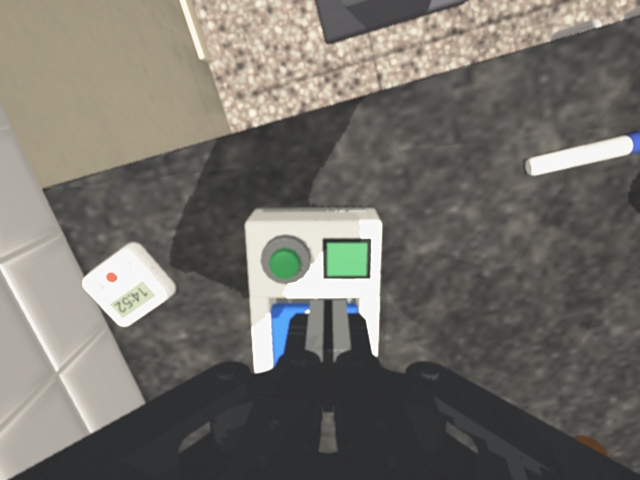

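The wrist view shows the key at (285,262), which comes out at (0.424,-0.279), 2 mm from the top-view value. The hatch is partly behind the fingers. I'll take a second wrist view from farther back to get the pad and the heights.

carry_out(
  series=[
    {"delta_rot": [0,0,0],"travel": [-1,-1,0],"fingers": 1},
    {"delta_rot": [0,0,0],"travel": [-1,0,0],"fingers": 1},
    {"delta_rot": [0,0,0],"travel": [0,0,0],"fingers": 1},
  ],
)

```text
clock: 4.32
tcp_pos: [0.3487, -0.2616, 0.2312]
orientation: [-0.0, 0.135, 0.991, 0.0]
wrist_force: [0.5, -0.3, -0.5]
finger_gap: 0.0
grip_force: 0.0
```

```bash
python3 - <<'E'
from h import *
T=tool(); c=env.read_camera("wrist"); cv2.imwrite("pics/w2.png",c["color"][:,:,::-1]); print(T[:3,3])
W=T@c["hand_eye"]; d=np.load("w1.npz"); W1=d["T"]@c["hand_eye"]; t=env.read_camera("top")
g1=[b[1:3] for b in blobs(d["im"],*GREEN,None,300)]
g2=[]
for nm,k,z in(("blue",BLUE,.068),("green",GREEN,.077)):
    for a,u,v,ct in blobs(c["color"],*k,None,300):
        print(nm,a,round(u,1),round(v,1),plane(c,(u,v),z,W).round(4))
        if nm=="green": g2.append((u,v))
        else: print([plane(c,p,z,W)[:2].round(3).tolist() for p in cv2.boxPoints(cv2.minAreaRect(ct))])
tp=[(398.9,278.8),(413.2,283.5)]
for a,b,e in zip(sorted(g1,key=lambda p:-p[0]),sorted(g2,key=lambda p:-p[0]),tp):
    print("tri wrist",tri([ray(c,a,W1),ray(c,b,W)]).round(4),"with top",tri([ray(c,a,W1),ray(c,b,W),ray(t,e,t["world_from_camera"])]).round(4))
E
```

```text
[ 0.34866095 -0.26162001  0.23116433]
blue 459.0 387.0 358.3 [ 0.4807 -0.2466  0.068 ]
[[0.468, -0.256], [0.474, -0.235], [0.496, -0.241], [0.49, -0.262]]
green 1139.0 389.5 307.0 [ 0.43  -0.234  0.077]
tri wrist [ 0.4393 -0.2334  0.0591] with top [ 0.4404 -0.233   0.0562]
```

View pics/w2.png

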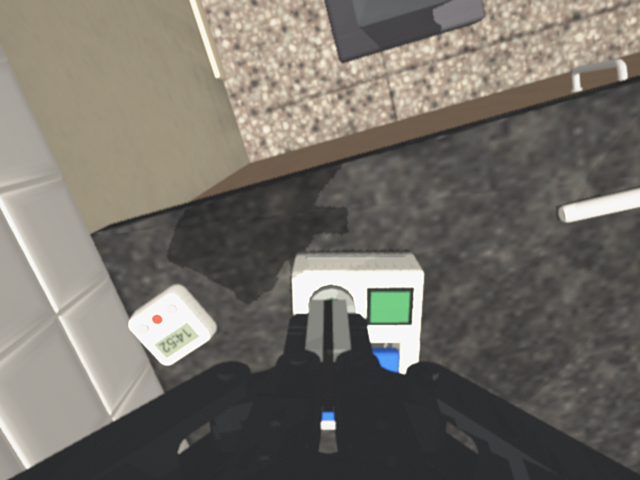

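The fingers cover the key from here. The display triangulates to z≈0.057, which matches the deck height. I'll go forward over the pad, where the camera should see it in front of the fingers.

carry_out(
  series=[
    {"delta_rot": [0,0,0],"travel": [1,0,0],"fingers": 1},
    {"delta_rot": [0,0,0],"travel": [1,0,0],"fingers": 1},
    {"delta_rot": [0,0,0],"travel": [1,0,0],"fingers": 1},
    {"delta_rot": [0,0,0],"travel": [1,-0.3,0],"fingers": 1},
    {"delta_rot": [0,0,0],"travel": [1,0,0],"fingers": 1},
  ],
)

```text
clock: 5.05
tcp_pos: [0.4768, -0.2692, 0.2311]
orientation: [0.0, 0.134, 0.991, 0.0]
wrist_force: [0.3, -0.1, 0.4]
finger_gap: 0.0002
grip_force: 0.0
```

carry_out(
  series=[
    {"delta_rot": [0,0,0],"travel": [0.3,0,0],"fingers": 1},
    {"delta_rot": [0,0,0],"travel": [0,0,0],"fingers": 1},
  ],
)

```text
clock: 5.3
tcp_pos: [0.4827, -0.2689, 0.2309]
orientation: [-0.0, 0.133, 0.991, 0.0]
wrist_force: [-1.1, -0.3, -0.1]
finger_gap: -0.0002
grip_force: 0.0
```

```bash
python3 - <<'E'
from h import *
T=tool(); c=env.read_camera("wrist"); cv2.imwrite("pics/w3.png",c["color"][:,:,::-1]); print(T[:3,3])
np.savez("w3.npz",T=T,im=c["color"])
W=T@c["hand_eye"]; d=np.load("w1.npz"); W1=d["T"]@c["hand_eye"]; t=env.read_camera("top")
P=lambda im:sorted([b[1:3] for b in blobs(im,*GREEN,None,300)],key=lambda p:-p[0])
g1=P(d["im"]);g2=P(c["color"]);print(g2)
for a,b in zip(g1,g2): print("tri",tri([ray(c,a,W1),ray(c,b,W)]).round(4))
for a,u,v,ct in blobs(c["color"],*BLUE,None,300):
    print(a,round(u,1),round(v,1),[plane(c,p,.068,W)[:2].round(4).tolist() for p in cv2.boxPoints(cv2.minAreaRect(ct))])
E
```

```text
[ 0.4827104  -0.26890367  0.23090982]
[(291.7582440663726, 146.78975005250996)]
tri [ 0.4189 -0.252   0.1288]
7583.0 323.7 241.3 [[0.5251, -0.3226], [0.4596, -0.302], [0.478, -0.2352], [0.5447, -0.2513]]
```

View pics/w3.png

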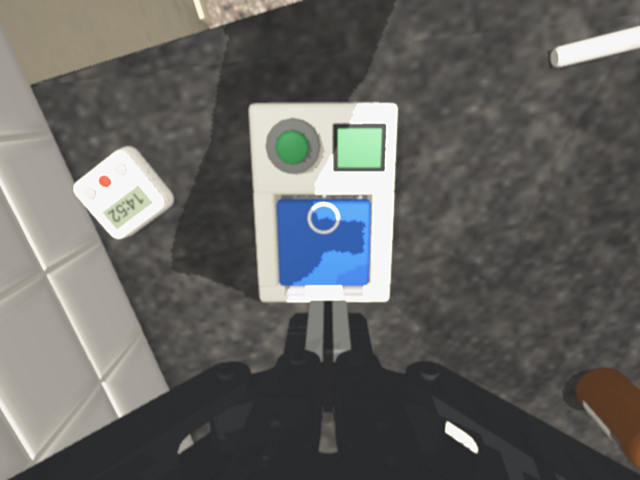

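The reader is in full view: ring at (323,218), key at (292,147), hatch centre at (324,241).

```bash
python3 - <<'E'
from h import *
c=env.read_camera("wrist");t=env.read_camera("top");Wt=t["world_from_camera"]
d=np.load("w3.npz");W=d["T"]@c["hand_eye"];W1=np.load("w1.npz")["T"]@c["hand_eye"]
g=cv2.inRange(cv2.cvtColor(d["im"],cv2.COLOR_RGB2HSV),(0,0,130),(180,90,255)); k=np.zeros_like(g);k[200:236,303:345]=1
ys,xs=np.nonzero(g*k); (cx,cy),_,_=cv2.fitEllipse(np.c_[xs,ys].astype(np.float32)); print("ring",cx,cy,(xs.min()+xs.max())/2,(ys.min()+ys.max())/2)
print("pad",plane(c,((xs.min()+xs.max())/2,(ys.min()+ys.max())/2),.068,W).round(4))
print("key w3",plane(c,(291.8,146.8),.077,W).round(4),"tri w1w3",tri([ray(c,(284.4,263.1),W1),ray(c,(291.8,146.8),W)]).round(4))
print("hatch centre tri w3+top",tri([ray(c,(323.7,241.3),W),ray(t,(412.3,259.4),Wt)]).round(4))
E
```

```text
ring 323.25384521484375 217.5962371826172 323.5 217.0
pad [ 0.4821 -0.2723  0.068 ]
key w3 [ 0.4256 -0.2794  0.077 ] tri w1w3 [ 0.426  -0.2802  0.0701]
hatch centre tri w3+top [ 0.5062 -0.279   0.0495]
```

Pad (0.482,-0.272) and key (0.425,-0.279) agree across the views. I'll descend to 8 mm above the pad.

carry_out(
  series=[
    {"delta_rot": [0,0,0],"travel": [0,-0.13,-1],"fingers": 1},
    {"delta_rot": [0,0,0],"travel": [0,0,-1],"fingers": 1},
    {"delta_rot": [0,0,0],"travel": [0,0,-1],"fingers": 1},
    {"delta_rot": [0,0,0],"travel": [0,0,-1],"fingers": 1},
    {"delta_rot": [0,0,0],"travel": [0,0,-1],"fingers": 1},
  ],
)

```text
clock: 6.12
tcp_pos: [0.4818, -0.2729, 0.106]
orientation: [0.0, 0.134, 0.991, -0.0]
wrist_force: [-0.2, -0.5, 0.1]
finger_gap: -0.0004
grip_force: 0.0
```

carry_out(
  series=[
    {"delta_rot": [0,0,0],"travel": [0,0,-0.7],"fingers": 1},
    {"delta_rot": [0,0,0],"travel": [0,0,-0.4],"fingers": 1},
    {"delta_rot": [0,0,0],"travel": [0,0,0],"fingers": 1},
  ],
)

```text
clock: 6.5
tcp_pos: [0.4817, -0.2726, 0.0786]
orientation: [-0.0, 0.134, 0.991, 0.0]
wrist_force: [0.3, -0.0, -0.3]
finger_gap: -0.0002
grip_force: 0.0
```

carry_out(
  series=[
    {"delta_rot": [0,0,0],"travel": [0,0,-0.1],"fingers": 1},
    {"delta_rot": [0,0,0],"travel": [0,0,-0.1],"fingers": 1},
    {"delta_rot": [0,0,0],"travel": [0,0,-0.1],"fingers": 1},
    {"delta_rot": [0,0,0],"travel": [0,0,-0.08],"fingers": 1},
    {"delta_rot": [0,0,0],"travel": [0,0,-0.08],"fingers": 1},
  ],
)

```text
clock: 7.12
tcp_pos: [0.4823, -0.2728, 0.0673]
orientation: [-0.0, 0.134, 0.991, 0.0]
wrist_force: [-0.9, 0.5, 2.9]
finger_gap: 0.0001
grip_force: 1.7
```

carry_out(
  series=[
    {"delta_rot": [0,0,0],"travel": [0,0,-0.08],"fingers": 1},
    {"delta_rot": [0,0,0],"travel": [0,0,0],"fingers": 1},
  ],
)

```text
clock: 7.38
tcp_pos: [0.4821, -0.2727, 0.0653]
orientation: [-0.0, 0.134, 0.991, 0.0]
wrist_force: [-1.4, 0.9, 2.1]
finger_gap: 0.0003
grip_force: 1.2
```

carry_out(
  series=[
    {"delta_rot": [0,0,0],"travel": [0,0,-0.06],"fingers": 1},
    {"delta_rot": [0,0,0],"travel": [0,0,-0.06],"fingers": 1},
    {"delta_rot": [0,0,0],"travel": [0,0,-0.04],"fingers": 1},
    {"delta_rot": [0,0,0],"travel": [0,0,0],"fingers": 1},
  ],
)

```text
clock: 7.88
tcp_pos: [0.4819, -0.2726, 0.0613]
orientation: [-0.0, 0.134, 0.991, 0.0]
wrist_force: [-3.5, 0.0, 3.9]
finger_gap: -0.0005
grip_force: 2.5
```

carry_out(
  series=[
    {"delta_rot": [0,0,0],"travel": [0,0,-0.03],"fingers": 1},
    {"delta_rot": [0,0,0],"travel": [0,0,0],"fingers": 1},
  ],
)

```text
clock: 8.12
tcp_pos: [0.4819, -0.2727, 0.061]
orientation: [-0.0, 0.134, 0.991, -0.0]
wrist_force: [-4.8, 1.1, 7.7]
finger_gap: -0.0001
grip_force: 4.1
```

The force has risen to about 8 N with the pad 7 mm down, so it is at its stop. Drawing straight up now.

carry_out(
  series=[
    {"delta_rot": [0,0,0],"travel": [0,0,0.6],"fingers": 1},
    {"delta_rot": [0,0,0],"travel": [0,0,1],"fingers": 1},
    {"delta_rot": [0,0,0],"travel": [0,0,1],"fingers": 1},
    {"delta_rot": [0,0,0],"travel": [0,0,1],"fingers": 1},
    {"delta_rot": [0,0,0],"travel": [0,0,1],"fingers": 1},
  ],
)

```text
clock: 8.75
tcp_pos: [0.4831, -0.273, 0.1772]
orientation: [0.001, 0.134, 0.991, -0.0]
wrist_force: [1.2, -0.0, -0.2]
finger_gap: -0.0
grip_force: 0.0
```

carry_out(
  series=[
    {"delta_rot": [0,0,0],"travel": [0,0,1],"fingers": 1},
    {"delta_rot": [0,0,0],"travel": [0,0,1],"fingers": 1},
    {"delta_rot": [0,0,0],"travel": [0,0,0],"fingers": 1},
    {"delta_rot": [0,0,0],"travel": [0,0,0],"fingers": 1},
    {"delta_rot": [0,0,0],"travel": [0,0,0],"fingers": 1},
  ],
)

```text
clock: 9.38
tcp_pos: [0.4819, -0.2724, 0.2244]
orientation: [-0.001, 0.134, 0.991, 0.001]
wrist_force: [-0.3, -0.1, 0.3]
finger_gap: -0.0001
grip_force: 0.0
```

```bash
python3 - <<'E'
from h import *
T=tool(); c=env.read_camera("wrist"); cv2.imwrite("pics/w4.png",c["color"][:,:,::-1]); W=T@c["hand_eye"]; print(T[:3,3])
for a,u,v,ct in blobs(c["color"],*GREEN,None,300): print(a,round(u,1),round(v,1),plane(c,(u,v),.077,W).round(4))
for a,u,v,ct in blobs(c["color"],*BLUE,None,800): print(a,cv2.boundingRect(ct))
E
```

```text
[ 0.48194616 -0.27235987  0.22444262]
827.0 295.9 147.4 [ 0.4255 -0.2795  0.077 ]
6147.0 (276, 227, 105, 66)
```

View pics/w4.png

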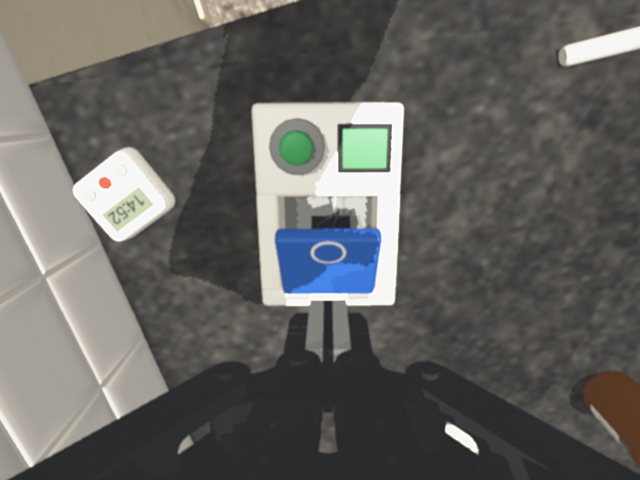

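The hatch is open: its front edge is lifted, the well is visible, and the bounding box is at (276,227). The reader has not moved, with the key still at (0.4255,-0.2795). I'll move above the key, staying high, and wait out the two seconds.

carry_out(
  series=[
    {"delta_rot": [0,0,0],"travel": [-1,-0.1,0],"fingers": 1},
    {"delta_rot": [0,0,0],"travel": [-1,-0.1,0],"fingers": 1},
    {"delta_rot": [0,0,0],"travel": [-0.27,-0.08,0],"fingers": 1},
    {"delta_rot": [0,0,0],"travel": [0,0,0],"fingers": 1},
    {"delta_rot": [0,0,0],"travel": [0,0,0],"fingers": 1},
  ],
)

```text
clock: 10.05
tcp_pos: [0.4262, -0.2799, 0.2255]
orientation: [0.0, 0.134, 0.991, 0.0]
wrist_force: [-0.2, -0.9, -0.8]
finger_gap: 0.0002
grip_force: 0.0
```

carry_out(
  series=[
    {"delta_rot": [0,0,0],"travel": [0,0,0],"fingers": 1},
    {"delta_rot": [0,0,0],"travel": [0,0,0],"fingers": 1},
    {"delta_rot": [0,0,0],"travel": [0,0,0],"fingers": 1},
    {"delta_rot": [0,0,0],"travel": [0,0,0],"fingers": 1},
    {"delta_rot": [0,0,0],"travel": [0,0,0],"fingers": 1},
  ],
)

```text
clock: 10.68
tcp_pos: [0.4256, -0.2797, 0.2256]
orientation: [0.0, 0.134, 0.991, 0.0]
wrist_force: [-0.7, -0.1, 1.1]
finger_gap: 0.0003
grip_force: 0.0
```

carry_out(
  series=[
    {"delta_rot": [0,0,0],"travel": [0,0,0],"fingers": 1},
    {"delta_rot": [0,0,0],"travel": [0,0,0],"fingers": 1},
    {"delta_rot": [0,0,0],"travel": [0,0,0],"fingers": 1},
    {"delta_rot": [0,0,0],"travel": [0,0,0],"fingers": 1},
    {"delta_rot": [0,0,0],"travel": [0,0,0],"fingers": 1},
  ],
)

```text
clock: 11.3
tcp_pos: [0.4256, -0.2798, 0.2256]
orientation: [0.0, 0.134, 0.991, 0.0]
wrist_force: [-0.4, -0.3, 0.4]
finger_gap: 0.0001
grip_force: 0.0
```

carry_out(
  series=[
    {"delta_rot": [0,0,0],"travel": [0,0,0],"fingers": 1},
    {"delta_rot": [0,0,0],"travel": [0,0,0],"fingers": 1},
    {"delta_rot": [0,0,0],"travel": [0,0,0],"fingers": 1},
    {"delta_rot": [0,0,0],"travel": [0,0,0],"fingers": 1},
    {"delta_rot": [0,0,0],"travel": [0,0,0],"fingers": 1},
  ],
)

```text
clock: 11.92
tcp_pos: [0.4256, -0.2797, 0.2256]
orientation: [0.0, 0.134, 0.991, 0.0]
wrist_force: [0.7, 0.4, -0.1]
finger_gap: 0.0004
grip_force: 0.0
```

```bash
python3 - <<'E'
from h import *
t=env.read_camera("top")
T=tool(); c=env.read_camera("wrist"); W=T@c["hand_eye"]; print(T[:3,3])
cv2.imwrite("pics/s5.png",cv2.resize(np.vstack([t["color"][220:320,340:480],c["color"][300:400,250:390]])[:,:,::-1],None,fx=3,fy=3))
E
```

```text
[ 0.42557167 -0.27976245  0.22558323]
```

View pics/s5.png

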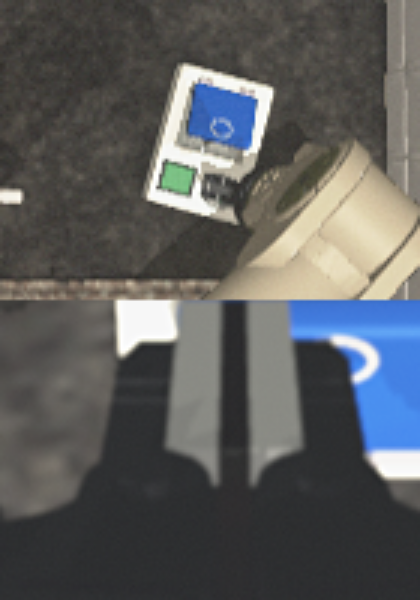

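The hatch is still open more than 3 s after release: the top crop shows its lifted front edge and the shadow in the gap. Descending on the key.

carry_out(
  series=[
    {"delta_rot": [0,0,0],"travel": [0,0,-1],"fingers": 1},
    {"delta_rot": [0,0,0],"travel": [0,0,-1],"fingers": 1},
    {"delta_rot": [0,0,0],"travel": [0,0,-1],"fingers": 1},
    {"delta_rot": [0,0,0],"travel": [0,0,-1],"fingers": 1},
    {"delta_rot": [0,0,0],"travel": [0,0,-1],"fingers": 1},
  ],
)

```text
clock: 12.65
tcp_pos: [0.4256, -0.2798, 0.0998]
orientation: [0.0, 0.134, 0.991, -0.0]
wrist_force: [0.6, 0.1, 0.1]
finger_gap: 0.0001
grip_force: 0.0
```

carry_out(
  series=[
    {"delta_rot": [0,0,0],"travel": [0,0,-0.4],"fingers": 1},
    {"delta_rot": [0,0,0],"travel": [0,0,-0.2],"fingers": 1},
    {"delta_rot": [0,0,0],"travel": [0,0,-0.1],"fingers": 1},
    {"delta_rot": [0,0,0],"travel": [0,0,-0.1],"fingers": 1},
    {"delta_rot": [0,0,0],"travel": [0,0,0],"fingers": 1},
  ],
)

```text
clock: 13.28
tcp_pos: [0.4258, -0.2799, 0.0809]
orientation: [0.0, 0.134, 0.991, -0.0]
wrist_force: [0.2, 0.1, -0.6]
finger_gap: -0.0002
grip_force: 0.0
```

carry_out(
  series=[
    {"delta_rot": [0,0,0],"travel": [0,0,-0.08],"fingers": 1},
    {"delta_rot": [0,0,0],"travel": [0,0,-0.08],"fingers": 1},
    {"delta_rot": [0,0,0],"travel": [0,0,0],"fingers": 1},
  ],
)

```text
clock: 13.65
tcp_pos: [0.4257, -0.2799, 0.0766]
orientation: [0.0, 0.134, 0.991, -0.0]
wrist_force: [0.5, -0.0, 1.4]
finger_gap: -0.0001
grip_force: 0.6
```

Contact at 77 mm, as expected. Now pressing fully down.

carry_out(
  series=[
    {"delta_rot": [0,0,0],"travel": [0,0,-0.06],"fingers": 1},
    {"delta_rot": [0,0,0],"travel": [0,0,-0.06],"fingers": 1},
    {"delta_rot": [0,0,0],"travel": [0,0,-0.05],"fingers": 1},
    {"delta_rot": [0,0,0],"travel": [0,0,-0.02],"fingers": 1},
    {"delta_rot": [0,0,0],"travel": [0,0,0],"fingers": 1},
  ],
)

```text
clock: 14.28
tcp_pos: [0.4257, -0.2799, 0.072]
orientation: [0.0, 0.134, 0.991, -0.0]
wrist_force: [-1.0, 0.3, 4.3]
finger_gap: -0.0
grip_force: 2.2
```

carry_out(
  series=[
    {"delta_rot": [0,0,0],"travel": [0,0,-0.04],"fingers": 1},
    {"delta_rot": [0,0,0],"travel": [0,0,0],"fingers": 1},
  ],
)

```text
clock: 14.52
tcp_pos: [0.4257, -0.2799, 0.0719]
orientation: [0.0, 0.134, 0.991, -0.0]
wrist_force: [-2.0, 0.9, 11.2]
finger_gap: -0.0002
grip_force: 5.7
```

Hard stop reached: the force climbs to 11 N with no further travel. Letting go.

carry_out(
  series=[
    {"delta_rot": [0,0,0],"travel": [0,0,0.4],"fingers": 1},
    {"delta_rot": [0,0,0],"travel": [0,0,1],"fingers": 1},
    {"delta_rot": [0,0,0],"travel": [0,0,1],"fingers": 1},
    {"delta_rot": [0,0,0],"travel": [0,0,1],"fingers": 1},
    {"delta_rot": [0,0,0],"travel": [0,0,1],"fingers": 1},
  ],
)

```text
clock: 15.15
tcp_pos: [0.4252, -0.2794, 0.1813]
orientation: [-0.0, 0.134, 0.991, 0.0]
wrist_force: [1.0, -0.9, -0.9]
finger_gap: -0.0
grip_force: 0.0
```

carry_out(
  series=[
    {"delta_rot": [0,0,0],"travel": [1,0,1],"fingers": 1},
    {"delta_rot": [0,0,0],"travel": [1,0,1],"fingers": 1},
    {"delta_rot": [0,0,0],"travel": [0.3,0,0],"fingers": 1},
    {"delta_rot": [0,0,0],"travel": [0,0,0],"fingers": 1},
    {"delta_rot": [0,0,0],"travel": [0,0,0],"fingers": 1},
  ],
)

```text
clock: 15.78
tcp_pos: [0.4818, -0.2792, 0.2294]
orientation: [-0.001, 0.134, 0.991, 0.001]
wrist_force: [0.4, 0.2, -0.6]
finger_gap: 0.0002
grip_force: 0.0
```

```bash
python3 - <<'E'
from h import *
T=tool(); c=env.read_camera("wrist"); cv2.imwrite("pics/w6.png",c["color"][:,:,::-1]); W=T@c["hand_eye"]; print(T[:3,3])
for a,u,v,ct in blobs(c["color"],*GREEN,None,300): print(a,round(u,1),round(v,1),plane(c,(u,v),.077,W).round(4))
E
```

```text
[ 0.48177888 -0.27916152  0.22938208]
802.0 305.5 144.9 [ 0.4256 -0.2798  0.077 ]
```

View pics/w6.png

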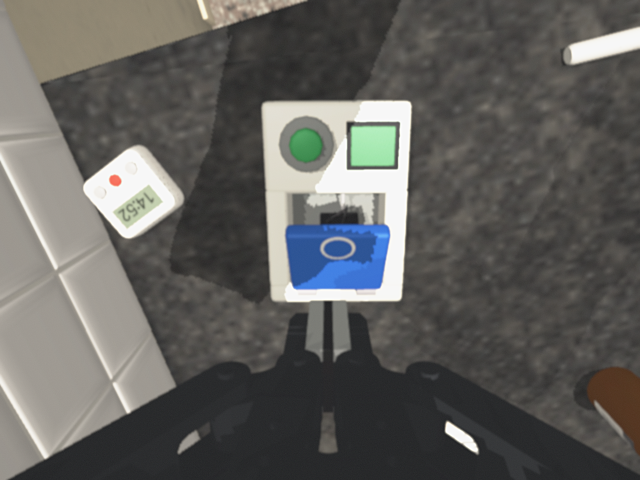

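The hatch is still open, with its ring at (338,248). The key is back up at (306,145), the reader has not moved and the hand is clear.

```bash
python3 -c "
from workcell import env
print(env.hand_in())"
```

```text
the job is handed in; nothing more can be done
None
```

The job is handed in: the blue hatch was pressed once and stayed open more than 3 s before the green key was pressed fully down and let go, and the last picture shows the hatch still open and the reader not moved (no verdict was returned).

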